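# Nest the D-shaped tray in the craft caddy and slide the transport lock home

### The job

Get the craft caddy ready to carry: slide its transport lock all the way back to the open end stop, nest the loose D-shaped tray on the caddy's own tray, outlines matching and lying flat, then slide the lock all the way over the nested tray to the other end stop. Let go of everything at the end, and leave the oblong tray, the glue bottle, the glitter vial and the tape roll standing where they are.

Things in the scene. Friction and masses are not known exactly. Their poses are not given: they have to be found in the camera images.
- riser: Low plywood riser standing on the table, fixed; its flat top is 80 mm above the table (z = 0.080 m) and carries the caddy, the trays and the bystanders. Its top is level with a second panel that adjoins it on the left. Origin on the table under the middle of the larger panel.
- caddy: Caddy, fixed: plywood board (x -97 to +76, y -86 to +57 mm, 8 mm thick) with a fixed white D-shaped tray and, at y = -62 mm, a rail along x with end stops (59 mm high). Origin on the riser top under the middle of that tray, z up. Tray: flat end x = -50 mm, sides y = -40 and +40 mm, half round of radius 40 mm from x = +15 mm to the nose at x = +55 mm; rim top z = 30 mm, walls 3 mm, empty.
- seat_mid (a point): Point of the caddy where tray_mid lies when the loose tray is nested: caddy frame (0, 0, 38) mm. Axes as the caddy. The loose tray's underside is then at caddy z = 24 mm, its rim at z = 52 mm; it goes in only nose to nose, with 3 mm of play each side.
- seat_nose (a point): Point of the caddy where tray_nose lies when the loose tray is nested: caddy frame (55, 0, 38) mm. Axes as the caddy.
- lock (a joint): Travel in m of the transport lock along the caddy's +x: 0 at the open end stop (beyond the tray's flat end), 0.075 at the locked end stop (tongue over the middle of the tray). Starts part-way, its tongue in the way of the loose tray. About 2 N of friction, no spring; stays where it is left.
- lock_grip (a point): Centre of the lock's upright black fin: caddy frame x = -68 mm + travel, y = -62, z = 78 mm; axes as the caddy. Fin 14 mm thick along x, 24 mm wide along y, from z = 63 to 90 mm, on a 40 (x) x 24 (y) mm carriage with top at 63 mm. From it a steel tongue 16 mm wide reaches to y = -10 mm, its underside at z = 55 mm.
- tray_mid (a point): Middle of the loose white D-shaped tray (about 90 g, 28 mm high), 14 mm above its underside; x to its round nose, z up. Outline as the caddy's tray; the lowest 6 mm is a foot set in 6 mm all round (8.5 mm at its very bottom) that drops inside the lower rim. Floor 5 mm below this point. Carrying rib along x, centred here: 56 mm long, 10 mm thick, top 12 mm above this point; 32 mm free each side for the fingers.
- tray_nose (a point): Tip of the round end of the loose D-shaped tray, 55 mm along its x from tray_mid, at the same height. Axes as the tray.
- oblong_mid (a point): Middle of a loose rectangular white tray of another set, 104 x 80 x 28 mm, with a like rib; a bystander that does not fit the caddy. 14 mm above its underside.
- glue_mid (a point): Middle of an upright glue bottle with a blue label and orange nozzle, 39 mm across and 134 mm tall, 67 mm above its base; bystander.
- vial_mid (a point): Middle of an upright clear glitter vial with a white cap, 26 mm across and 53 mm tall, 26 mm above its base; bystander.
- kraft_roll_mid (a point): Middle of a brown tape roll lying flat, 61 mm across and 24 mm high, 12 mm above its underside; bystander.

How it is judged (in metres and radians):
On the way, in this order (a step that is already met when the one before it is completed fails the run):
1. the transport lock is slid back to its open end stop (within 3 mm) (value of joint lock below 0.003 m), for 0.2 s.
2. the D-shaped tray is nested flat on the caddy's tray, nose to nose (distance between tray_mid and seat_mid below 0.005 m and distance between tray_nose and seat_nose below 0.0065 m and z of tray_mid in the frame of seat_mid below 0.0025 m and z of tray_nose in the frame of seat_nose below 0.0025 m), for 0.2 s.
3. the lock is slid over the nested tray to its locked end stop (within 3 mm) (all of step 2 and value of joint lock above 0.072 m), for 0.2 s.
At the end, for the whole second after the job is handed in: The D-shaped tray rests nested on the caddy's tray (middle within 5 mm and nose within 6.5 mm of their seats, neither more than 2.5 mm too high), released, and the transport lock is within 3 mm of its locked end stop over it (all of step 3); the robot touches nothing.
It fails at once if the oblong tray is shifted more than 25 mm or tipped over (distance of oblong_mid from where it was at the start of the episode above 0.025 m or angle between oblong_mid's own z axis and vertical above 0.5 rad).
It fails at once if the glue bottle is shifted more than 25 mm or tipped over (distance of glue_mid from where it was at the start of the episode above 0.025 m or angle between glue_mid's own z axis and vertical above 0.5 rad).
It fails at once if the glitter vial is shifted more than 25 mm or tipped over (distance of vial_mid from where it was at the start of the episode above 0.025 m or angle between vial_mid's own z axis and vertical above 0.5 rad).
It fails at once if the tape roll is shifted more than 25 mm or tipped over (distance of kraft_roll_mid from where it was at the start of the episode above 0.025 m or angle between kraft_roll_mid's own z axis and vertical above 0.5 rad).
It also fails if it takes over 58 s, if anything falls off the work surface, if the arm or the gripper's body presses on something with over 40 N, if the wrist force passes 120 N, or if a joint passes its speed limit or range.

### The arm

A 6-joint arm with a two-finger parallel gripper is mounted at the origin on the work surface; the furniture and walls round the work are solid. World frame = base frame: x ahead of the robot, y to its left, z up, the work surface at z = 0. Lengths are in mm, angles in degrees, forces in N, time in s.
With the tool pointing down it reaches from about 350 to 975 mm from the base axis. Payload 7.1 kg.
Tool frame: the origin (TCP) lies at the very end of the fingers, on their centre line; the grasp point (between the pads) lies 19 mm behind it; z points along the fingers, y is the line along which they close (so a half turn about z gives the same grasp; the last joint's range is limited). The gripper opens to 88 mm and grips with 3 to 60 N. Pads are 20 mm wide; open, the fingers measure 115 mm over their backs; the gripper's body (75 mm by 178 mm) begins 61 mm behind the grasp point.
Start: joints at [69.958, 24.242, 93.386, -0, 62.372, -1.089], TCP at [202.968, 591.108, 199.775] pointing down, gripper open.
Joint ranges: [-172.04, 172.04], [-51.8, 120.97], [4.93, 147.93], [-75.15, 255.16], [6.16, 154.13], [-145.62, 145.62]. Speed limits (degrees/s): [136.94, 136.94, 172.46, 180, 180, 180].

### API

Orientations are given as [roll, pitch, yaw] about the fixed x, y, z axes, in that order (R = Rz(yaw) Ry(pitch) Rx(roll)).
In Python, from plant import env gives the robot as it stands.
- The arm moves only by the tool send_rows, never from a script. Its argument "increments" is text: rows parted by semicolons, each of 7 numbers parted by spaces: the finger opening in mm, from 0 to 87.8, then the shift along the tool's x, y, z normalised to -1 to 1, where 1 is 250 mm, then the turn, a rotation vector about the tool's x, y, z normalised to -1 to 1, where 1 is 45 degrees. In form: gripper tx ty tz rx ry rz; .... A call has 1 to 5 rows; each row is the pose to reach, as a shift and turn from the pose commanded when the call began, along the tool's axes at that moment; what a row does not reach only later rows make up. A row lasts 1/12 s, in which the tool goes at most 41.7 mm and 7.16 degrees, less where a joint would pass 70% of its speed; a pose out of reach is approached as far as the arm can. A call with a number of a shift or a turn outside -1 to 1 is refused whole. A call with a gripper value outside its range is refused whole. The fingers move at their own pace and stop on an object; the grip force is fixed at half the most. Time passes only in rows, so rows that repeat a pose let the fingers close. It gives the time, the measured TCP pose, the force, the opening and the grip force at its end, in the units of the state.
- env.get_state(): the state, without advancing time (a new reading comes with each control period).
- env.camera(name): name is "scene" or "top"; returns a dict with "pixels" (400x640x3 uint8, red, green, blue), "fx", "fy", "cx", "cy" (pixels), "position" and "attitude" of the camera in the world. Camera axes: x right, y down, z forward; pixel columns grow to the right and rows downward; lengths in mm; the calibration is good to about 2 mm. A picture is of the moment at which its call begins. There is no depth.
- env.sign_off(): hands the job in; it is judged then, once.
The state is a dict: "time": time; "joint_positions": joint angles; "joint_vel": joint speeds; "joint_efforts": joint torques, N m; "position": TCP position; "ee_rot": TCP orientation; "force": force on the tool from outside, world axes, zero at the start; "torque": the same for the moment, N m; "gripper_width": finger opening in mm; "finger_force": force on a finger pad.
Only numpy, scipy, OpenCV 4.12 (cv2) and the standard library are available. Lean on these libraries where they do the work, as an engineer would, in place of code of your own. Each camera call takes 0.05 s, during which the arm holds its last target. There are 200 camera calls.

## Working session

There is one attempt and no reset: what is moved stays moved. The work goes in short steps, Python scripts to look and compute and a tool call to move; the robot and the scene stay as the last step left them, time stands still between calls to the robot, and variables do not carry over. Pictures are saved under pics/ and viewed, at most 10 in all, crops included, and the job is handed in when it is done.

Besides the shell and the picture viewer there is one more tool, called after ">>>" as name(argument=value, ...), one argument or row to a line, values as JSON. send_rows: Moves the arm, as the interface text tells. Scaled input: -1 to 1 covers 250 mm each way for a shift and 45 degrees each way for a turn. Its arguments: {"type":"object","properties":{"increments":{"type":"string"}},"required":["increments"]}

```bash
mkdir -p pics; ls
python3 - <<'E'
from plant import env
import cv2
for n in("scene","top"):
    c=env.camera(n); cv2.imwrite(f"pics/{n}0.png",c["pixels"][:,:,::-1])
    print(n,{k:v for k,v in c.items() if k!="pixels"})
print(env.get_state())
E
```

```text
pics
scene {'fx': 403.55207064090087, 'fy': 403.55207064090087, 'cx': 318.5258834489874, 'cy': 198.03922691015077, 'position': array([ 14.58291673,  80.21319009, 679.63954778]), 'attitude': array([-1.31940999e+02,  1.19449320e-01, -1.16380992e+02])}
top {'fx': 365.2372881739492, 'fy': 365.2372881739492, 'cx': 321.4267136539915, 'cy': 195.51291598246289, 'position': array([ 454.8093951 , -182.65188884,  943.37098402]), 'attitude': array([-171.87068043,    0.32447419,  -91.11079722])}
{'time': 0.1, 'joint_positions': array([ 6.99580312e+01,  2.42792642e+01,  9.34262811e+01, -1.98746343e-04,
        6.23727523e+01, -1.08967764e+00]), 'joint_vel': array([-0.09784411, -0.09720143, -0.09248795,  0.03084194,  0.00435825,
       -0.00750006]), 'joint_efforts': array([ 6.80032263e-04, -5.45616996e+01, -2.74325252e+01,  6.44647842e-02,
        1.87743612e-02, -7.44855629e-05]), 'position': array([202.79404011, 590.62515615, 199.0933466 ]), 'ee_rot': array([-1.79921713e+02, -1.31308245e-03,  1.61047800e+02]), 'force': array([ 0.57586821,  0.42982944, -0.70953726]), 'torque': array([-0.01135549, -0.01392174, -0.07168268]), 'finger_force': 0.0, 'gripper_width': 87.98751849668969}
```

View pics/scene0.png

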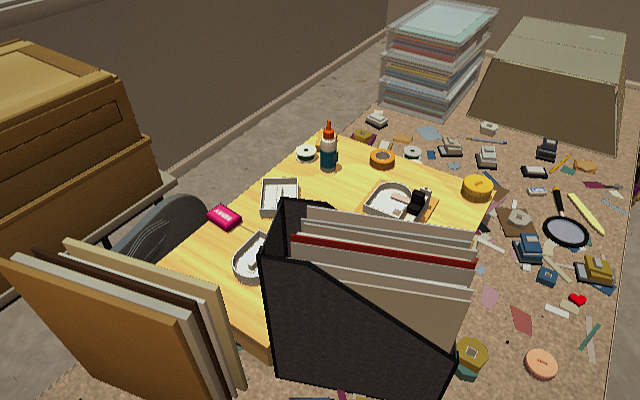

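View pics/top0.png

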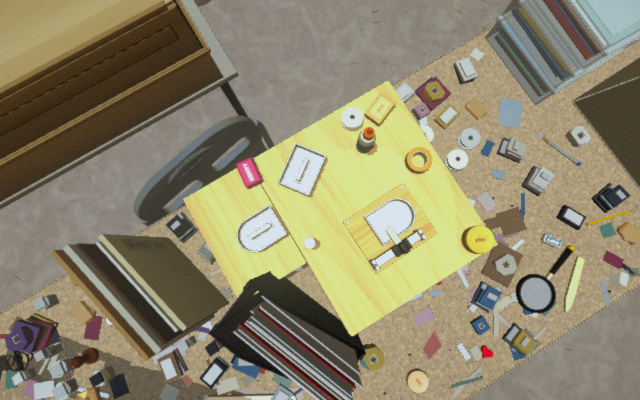

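The scene and top views show the caddy at top-view px (390,228), with the lock fin at about (403,245). The loose D tray is at (262,230), the oblong tray at (302,170), the vial at (310,242), the glue bottle at (367,138) and the roll at (418,159). A tall black file box stands in front at (300,330). I'll enlarge the caddy and the tray.

Run:
```python
import cv2
im=cv2.imread("pics/top0.png")
cv2.imwrite("pics/cad.png",cv2.resize(im[180:276,338:442],None,fx=6,fy=6,interpolation=cv2.INTER_CUBIC))
cv2.imwrite("pics/tray.png",cv2.resize(im[198:258,230:330],None,fx=8,fy=8,interpolation=cv2.INTER_CUBIC))
```

```text
(no output)
```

View pics/cad.png

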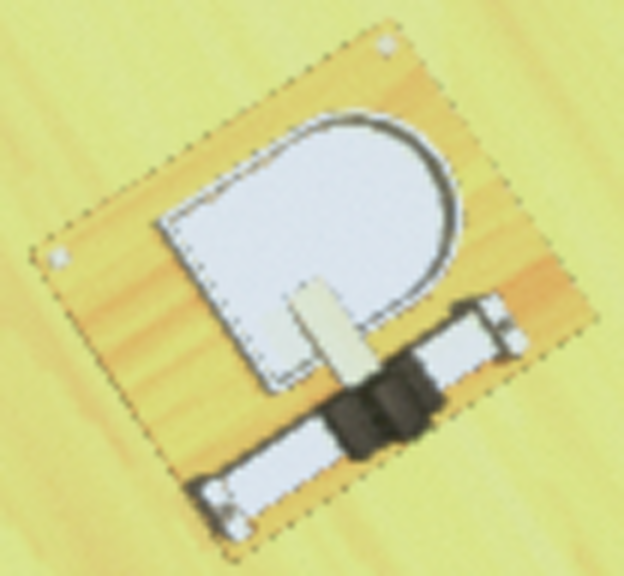

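View pics/tray.png

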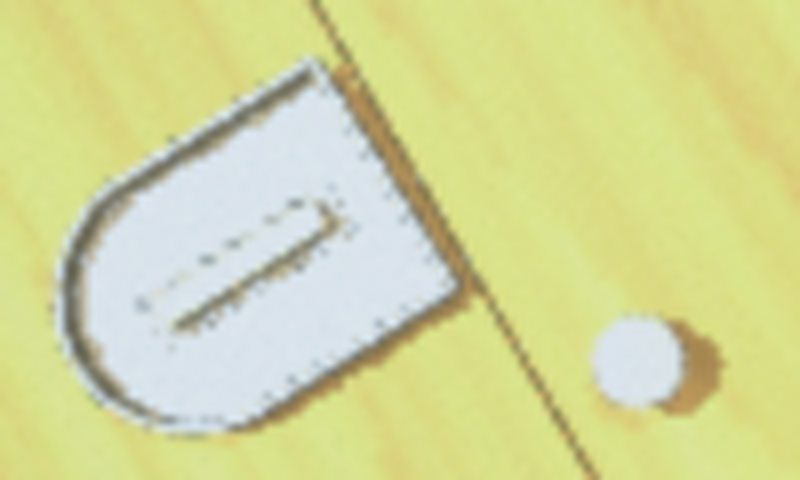

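```bash
cat > h.py <<'E'
import numpy as np
from scipy.spatial.transform import Rotation as R
from scipy.optimize import least_squares
C={"top":(365.2373,321.4267,195.5129,np.array([454.8094,-182.6519,943.3710]),[-171.87068043,0.32447419,-91.11079722]),
"scene":(403.55207,318.52588,198.03923,np.array([14.5829,80.2132,679.6395]),[-131.940999,.11944932,-116.380992])}
def ray(n,u,v):
    f,cx,cy,p,a=C[n]; return p,R.from_euler("xyz",a,degrees=True).apply([(u-cx)/f,(v-cy)/f,1])
def at(n,u,v,z):
    p,d=ray(n,u,v); return p+d*(z-p[2])/d[2]
def proj(n,X):
    f,cx,cy,p,a=C[n]; q=R.from_euler("xyz",a,degrees=True).inv().apply(np.asarray(X)-p); return np.c_[f*q[...,0]/q[...,2]+cx,f*q[...,1]/q[...,2]+cy] if q.ndim>1 else np.array([f*q[0]/q[2]+cx,f*q[1]/q[2]+cy])
def rz(a): return np.array([[np.cos(a),-np.sin(a)],[np.sin(a),np.cos(a)]])
def sd(L): # signed distance to D outline
    x,y=L; dx=max(-50-x,0)
    return np.hypot(x-15,y)-40 if x>15 else max(-50-x,abs(y)-40)
def fit(corr,edge,z0,th0):
    # corr: (x,y) local <-> world pts ; edge: world pts on outline
    def r(p):
        M=rz(p[2]); o=[]
        for l,w in corr: o+=list(M@np.array(l)+p[:2]-w[:2])
        for w in edge: o.append(sd(M.T@(w[:2]-p[:2])))
        return o
    w0=np.mean([w[:2] for _,w in corr],0)
    s=least_squares(r,[*w0,th0]); return s.x,np.round(s.fun,1)
E
python3 - <<'E'
from h import *
k=lambda u,v:(338+(u+.5)/6-.5,180+(v+.5)/6-.5)
t=lambda u,v:(230+(u+.5)/8-.5,198+(v+.5)/8-.5)
b=[((-97,57),(33,258)),((76,57),(393,20)),((76,-86),(600,318)),((-97,-86),(232,562))]
x,f=fit([(l,at("top",*k(*p),88)) for l,p in b],[],0,0); print("board",x[:2],np.degrees(x[2]),f)
b=[((-50,40),(155,222)),((-50,-40),(272,395))]; e=[(463,205),(355,110),(435,280),(420,135),(235,170)]
y,f=fit([(l,at("top",*k(*p),110)) for l,p in b],[at("top",*k(*p),110) for p in e],0,x[2]); print("ctray",y[:2],np.degrees(y[2]),f)
for p,z in (((312,283),137),((362,368),137),((400,388),170)):
    print("lock",rz(x[2]).T@(at("top",*k(*p),z)[:2]-x[:2]))
b=[((-50,-40),(316,58)),((-50,40),(464,290))]; e=[(56,300),(75,370),(120,412),(190,434),(172,140),(100,190)]
q=[(l,at("top",*t(*p),108)) for l,p in b]; d=q[1][1]-q[0][1]; th=np.arctan2(-d[0],d[1])
y,f=fit(q,[at("top",*t(*p),108) for p in e],0,th); print("tray",y[:2],np.degrees(y[2]),f)
print("rib",at("top",*t(240,263),106), "vial",at("top",*t(638,362),133))
for p in ((285,198),(258,250),(475,265)):
  for z in (150,200,250,300,350): w=at("scene",*p,z); print(p,z,w.round(),proj("top",w).round())
E
```

```text
board [ 516.43080028 -340.12678967] -58.11863417112803 [ 1.5  2.   1.6  0.1 -0.9 -1.3 -2.2 -0.8]
ctray [ 516.8922162  -338.73498045] -57.818980943966686 [ 0.7  0.1 -0.9 -0.8  1.3  0.  -1.3 -0.3 -1. ]
lock [-19.43221226 -10.0950389 ]
lock [-21.68669819 -45.53139473]
lock [-20.43001104 -55.33319159]
tray [496.32090042 -37.5190927 ] 120.98203305071652 [ 1.3 -0.6  0.1  0.4 -0.5  0.  -0.6 -0.   0.8  0.3]
rib [496.68384417 -37.21065385 106.        ] vial [ 466.02899064 -151.61035353  133.        ]
(285, 198) 150 [ 573. -122.  150.] [295. 194.]
(285, 198) 200 [ 520. -103.  200.] [284. 216.]
(285, 198) 250 [467. -84. 250.] [271. 242.]
(285, 198) 300 [415. -65. 300.] [256. 273.]
(285, 198) 350 [362. -46. 350.] [238. 309.]
(258, 250) 150 [470. -28. 150.] [252. 242.]
(258, 250) 200 [427. -18. 200.] [242. 263.]
(258, 250) 250 [384.  -8. 250.] [230. 288.]
(258, 250) 300 [341.   2. 300.] [216. 317.]
(258, 250) 350 [298.  13. 350.] [199. 352.]
(475, 265) 150 [ 279. -339.  150.] [400. 332.]
(475, 265) 200 [ 254. -299.  200.] [386. 351.]
(475, 265) 250 [ 229. -260.  250.] [369. 374.]
(475, 265) 300 [ 204. -220.  300.] [349. 401.]
(475, 265) 350 [ 179. -181.  350.] [326. 433.]
```

Run:
```python
from h import *
for nm,p in (("stackL",(12,256)),("stackM",(62,240)),("stackR",(220,280)),("cabR",(124,82)),("cabLow",(178,180))):
  print(nm,[(z,*at("scene",*p,z)[:2].round().astype(int),*proj("top",at("scene",*p,z)).round().astype(int)) for z in (100,200,250,300,350,400)])
print(at("top",272,273,300),at("top",215,325,300))
```

```text
stackL [(100, np.int64(703), np.int64(375), np.int64(88), np.int64(147)), (200, np.int64(584), np.int64(325), np.int64(77), np.int64(189)), (250, np.int64(525), np.int64(299), np.int64(71), np.int64(216)), (300, np.int64(465), np.int64(274), np.int64(63), np.int64(247)), (350, np.int64(406), np.int64(248), np.int64(54), np.int64(284)), (400, np.int64(347), np.int64(223), np.int64(42), np.int64(329))]
stackM [(100, np.int64(705), np.int64(291), np.int64(123), np.int64(146)), (200, np.int64(586), np.int64(255), np.int64(111), np.int64(188)), (250, np.int64(527), np.int64(237), np.int64(103), np.int64(214)), (300, np.int64(467), np.int64(219), np.int64(94), np.int64(245)), (350, np.int64(407), np.int64(200), np.int64(84), np.int64(282)), (400, np.int64(348), np.int64(182), np.int64(71), np.int64(328))]
stackR [(100, np.int64(477), np.int64(45), np.int64(224), np.int64(240)), (200, np.int64(398), np.int64(51), np.int64(207), np.int64(279)), (250, np.int64(358), np.int64(54), np.int64(196), np.int64(303)), (300, np.int64(318), np.int64(57), np.int64(184), np.int64(332)), (350, np.int64(27
[... 304 characters left out ...]
), np.int64(-18)), (300, np.int64(896), np.int64(94), np.int64(174), np.int64(18)), (350, np.int64(780), np.int64(92), np.int64(161), np.int64(62)), (400, np.int64(664), np.int64(91), np.int64(145), np.int64(115))]
cabLow [(100, np.int64(790), np.int64(52), np.int64(224), np.int64(110)), (200, np.int64(656), np.int64(57), np.int64(207), np.int64(153)), (250, np.int64(589), np.int64(59), np.int64(197), np.int64(180)), (300, np.int64(522), np.int64(62), np.int64(185), np.int64(212)), (350, np.int64(455), np.int64(64), np.int64(170), np.int64(250)), (400, np.int64(389), np.int64(67), np.int64(152), np.int64(297))]
[413.22919569 -92.75573908 300.        ] [328.56857052   4.01333941 300.        ]
```

```bash
cat > mv.py <<'E'
import numpy as np
def go(cur,wps,g):
    """cur, wps: x y z yaw (tool down). prints normalised rows and the commanded pose after rounding"""
    cur=np.array(cur,float)
    for w in wps:
        d=np.array(w[:3])-cur[:3]; a=np.radians(cur[3]); x=np.array([np.cos(a),np.sin(a),0]); y=np.array([np.sin(a),-np.cos(a),0])
        n=np.round(np.array([d@x,d@y,-d[2]])/250,3); r=round((cur[3]-w[3])/45,3)
        cur=cur+np.r_[250*(n[0]*x+n[1]*y),-250*n[2],-45*r]
        print(g,*n,"0 0",r," ->",cur.round(2), "mm",round(np.linalg.norm(n)*250))
E
python3 - <<'E'
from mv import go
go((202.97,591.11,199.77,161.05),[(203,591,400,161),(330,460,430,126),(430,290,430,91),(480,100,430,56),(470,-95,430,32),(453,-285,400,32),(453,-355,230,32)],60)
E
```

```text
Traceback (most recent call last):
  File "mv.py", line 8, in go
    cur=cur+np.r_[250*(n[0]*x+n[1]*y),-250*n[2],-45*r]
        ~~~^~~~~~~~~~~~~~~~~~~~~~~~~~~~~~~~~~~~~~~~~~~
ValueError: operands could not be broadcast together with shapes (4,) (5,)
```

```bash
sed -i 's/250\*(n\[0\]\*x+n\[1\]\*y),-250\*n\[2\]/250*(n[0]*x+n[1]*y)-[0,0,250*n[2]]/' mv.py
python3 - <<'E'
from mv import go
go((202.97,591.11,199.77,161.05),[(203,591,400,161),(330,460,430,126),(430,290,430,91),(480,100,430,56),(470,-95,430,32),(453,-285,400,32),(453,-355,230,32)],60)
E
```

```text
60 -0.0 -0.0 -0.801 0 0 0.001  -> [202.97 591.11 400.02 161.01] mm 200
60 -0.651 -0.33 -0.12 0 0 0.778  -> [330.01 460.13 430.02 126.  ] mm 185
60 -0.786 -0.076 0.0 0 0 0.778  -> [430.12 289.98 430.02  90.99] mm 197
60 -0.763 0.186 0.0 0 0 0.777  -> [479.89 100.06 430.02  56.02] mm 196
60 -0.669 0.403 0.0 0 0 0.534  -> [469.96 -94.94 430.02  31.99] mm 195
60 -0.46 0.609 0.12 0 0 -0.0  -> [ 453.08 -284.99  400.02   31.99] mm 193
60 -0.149 0.237 0.68 0 0 -0.0  -> [ 452.88 -354.98  230.02   31.99] mm 184
```

>>> send_rows(
  increments="60 0 0 -0.801 0 0 0.001;60 0 0 -0.801 0 0 0.001;60 0 0 -0.801 0 0 0.001;60 0 0 -0.801 0 0 0.001;60 0 0 -0.801 0 0 0.001",
)

```text
time: 0.52
position: [203.0, 591.2, 403.3]
ee_rot: [179.9, 0.0, 161.0]
force: [1.6, 1.2, -0.5]
gripper_width: 60.7
finger_force: 0.0
```

>>> send_rows(
  increments="60 -0.651 -0.33 -0.12 0 0 0.778;60 -0.651 -0.33 -0.12 0 0 0.778;60 -0.651 -0.33 -0.12 0 0 0.778;60 -0.651 -0.33 -0.12 0 0 0.778;60 -0.651 -0.33 -0.12 0 0 0.778",
)

```text
time: 0.93
position: [332.4, 457.2, 430.9]
ee_rot: [179.9, 0.1, 125.5]
force: [0.0, 0.9, -0.4]
gripper_width: 59.8
finger_force: 0.0
```

>>> send_rows(
  increments="60 -0.786 -0.076 0 0 0 0.778;60 -0.786 -0.076 0 0 0 0.778;60 -0.786 -0.076 0 0 0 0.778;60 -0.786 -0.076 0 0 0 0.778;60 -0.786 -0.076 0 0 0 0.778",
)

```text
time: 1.35
position: [430.9, 287.2, 429.8]
ee_rot: [-180.0, 0.0, 90.6]
force: [0.1, 0.4, 0.4]
gripper_width: 59.8
finger_force: 0.0
```

>>> send_rows(
  increments="60 -0.763 0.186 0 0 0 0.777;60 -0.763 0.186 0 0 0 0.777;60 -0.763 0.186 0 0 0 0.777;60 -0.763 0.186 0 0 0 0.777;60 -0.763 0.186 0 0 0 0.777",
)

```text
time: 1.77
position: [479.9, 97.1, 429.8]
ee_rot: [180.0, 0.0, 55.6]
force: [0.5, 0.3, -0.7]
gripper_width: 60.0
finger_force: 0.0
```

>>> send_rows(
  increments="60 -0.669 0.403 0 0 0 0.534;60 -0.669 0.403 0 0 0 0.534;60 -0.669 0.403 0 0 0 0.534;60 -0.669 0.403 0 0 0 0.534;60 -0.669 0.403 0 0 0 0.534",
)

```text
time: 2.18
position: [469.0, -97.9, 429.8]
ee_rot: [180.0, 0.0, 31.8]
force: [0.6, -0.2, 0.2]
gripper_width: 60.1
finger_force: 0.0
```

>>> send_rows(
  increments="60 -0.46 0.609 0.12 0 0 0;60 -0.46 0.609 0.12 0 0 0;60 -0.46 0.609 0.12 0 0 0;60 -0.46 0.609 0.12 0 0 0;60 -0.46 0.609 0.12 0 0 0",
)

```text
time: 2.6
position: [451.8, -288.1, 398.9]
ee_rot: [-180.0, 0.1, 31.9]
force: [0.2, 1.1, 1.0]
gripper_width: 59.9
finger_force: 0.0
```

>>> send_rows(
  increments="60 -0.149 0.237 0.68 0 0 0;60 -0.149 0.237 0.68 0 0 0;60 -0.149 0.237 0.68 0 0 0;60 -0.149 0.237 0.68 0 0 0;60 -0.149 0.237 0.68 0 0 0",
)

```text
time: 3.02
position: [450.2, -354.7, 224.4]
ee_rot: [-179.6, 0.2, 31.9]
force: [-0.6, 0.1, -0.8]
gripper_width: 59.9
finger_force: 0.0
```

Run:
```python
from plant import env
import cv2,numpy as np
from h import proj
a=env.camera("top")["pixels"][:,:,::-1];b=env.camera("scene")["pixels"][:,:,::-1]
cv2.imwrite("pics/m1.png",np.hstack([cv2.resize(a[150:290,310:450],(400,400)),cv2.resize(b[110:240,350:480],(400,400))]))
s=env.get_state();print(s["position"],s["ee_rot"])
print(proj("scene",[516.6,-339.4,110]),proj("scene",[453.1,-354.9,170]),proj("scene",s["position"]))
```

```text
[ 450.52811159 -354.28998219  225.94600323] [-1.79579652e+02  1.49630246e-01  3.19079220e+01]
[391.33772424 197.22338068] [420.41077664 191.28041137] [426.10700251 169.07751793]
```

View pics/m1.png

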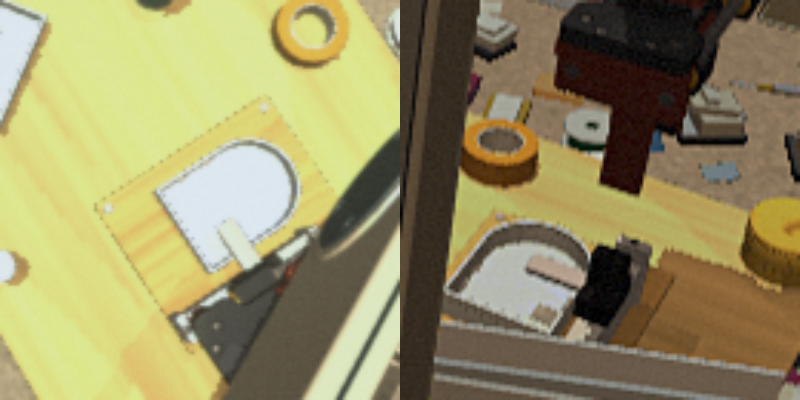

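>>> send_rows(
  increments="60 0 0 0.16 0 0 0;60 0 0 0.28 0 0 0;60 0 0 0.32 0 0 0;60 0 0 0.32 0 0 0;60 0 0 0.32 0 0 0",
)

```text
time: 3.53
position: [453.7, -355.3, 151.6]
ee_rot: [179.9, -0.0, 32.0]
force: [-0.4, -0.3, 0.3]
gripper_width: 59.7
finger_force: 0.0
```

>>> send_rows(
  increments="60 0 0 0 0 0 0;60 0 0 0 0 0 0",
)

```text
time: 3.7
position: [454.1, -355.8, 152.4]
ee_rot: [179.8, -0.1, 32.0]
force: [-0.5, 0.1, 1.0]
gripper_width: 59.9
finger_force: 0.0
```

>>> send_rows(
  increments="5 0 0 0 0 0 0;5 0 0 0 0 0 0;5 0 0 0 0 0 0;5 0 0 0 0 0 0;5 0 0 0 0 0 0",
)

```text
time: 4.12
position: [452.8, -355.0, 150.1]
ee_rot: [180.0, -0.0, 32.0]
force: [-0.7, 0.6, -0.3]
gripper_width: 30.4
finger_force: 0.0
```

>>> send_rows(
  increments="5 0 0 0 0 0 0;5 0 0 0 0 0 0;5 0 0 0 0 0 0;5 0 0 0 0 0 0",
)

```text
time: 4.45
position: [452.8, -355.0, 149.9]
ee_rot: [-180.0, 0.0, 32.0]
force: [0.4, -0.4, 0.9]
gripper_width: 5.8
finger_force: 0.0
```

Run:
```python
from plant import env
import cv2,numpy as np
from h import proj
a=env.camera("top")["pixels"][:,:,::-1];b=env.camera("scene")["pixels"][:,:,::-1]
cv2.imwrite("pics/m2.png",np.hstack([cv2.resize(a[190:290,350:450],(400,400),interpolation=2),cv2.resize(b[140:240,370:470],(400,400),interpolation=2)]))
s=env.get_state();print(s["position"],s["ee_rot"],s["gripper_width"],s["finger_force"])
```

```text
[ 452.78017038 -354.97928967  149.97004612] [-1.79993064e+02  4.51198527e-03  3.19885724e+01] 4.898814131207868 0.0
```

View pics/m2.png

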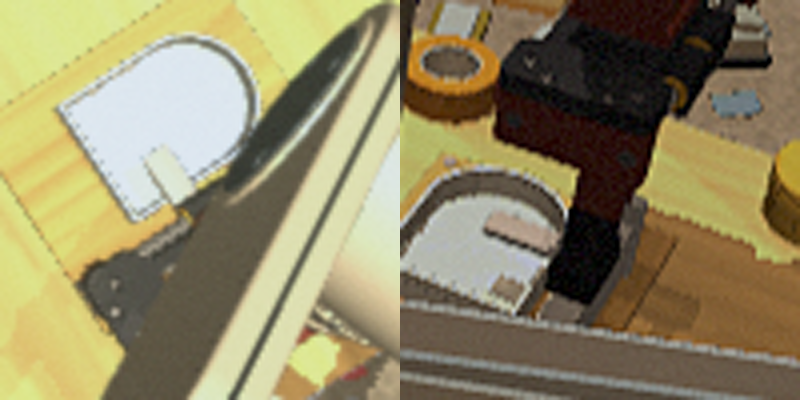

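Run:
```python
from plant import env
import cv2,numpy as np
from h import *
b=env.camera("scene")["pixels"][:,:,::-1]; b0=cv2.imread("pics/scene0.png")
O=np.array([516.6,-339.4]);M=rz(np.radians(-58))
def W(x,y,z): return np.r_[M@[x,y]+O,z+80]
def draw(im):
    c=cv2.resize(im[150:225,370:440],None,fx=5.6,fy=5.6,interpolation=2).copy()
    for pts,col in (([W(-20.5+sx*7,-62+sy*12,z) for z in(63,90) for sx,sy in((-1,-1),(1,-1),(1,1),(-1,1))],(0,255,0)),([W(x,y,52) for x,y in((-50,-40),(-50,40),(15,40),(15,-40))],(255,0,255)),([np.r_[453,-355,150]],(0,255,255))):
        for q in proj("scene",np.array(pts)): cv2.circle(c,tuple(((q+.5-[370,150])*5.6).astype(int)),2,col,-1)
    return c
cv2.imwrite("pics/m3.png",np.hstack([draw(b0),draw(b)]))
```

```text
(no output)
```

View pics/m3.png

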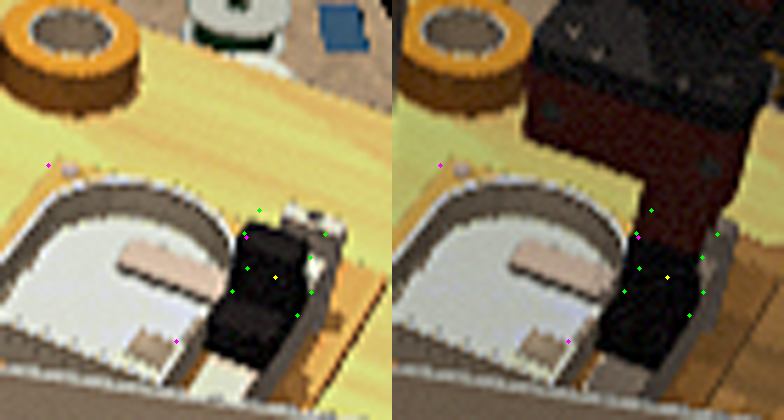

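Run:
```python
from h import *
O=np.array([516.6,-339.4]);M=rz(np.radians(-58))
W=lambda x,y,z: np.r_[M@[x,y]+O,z+80]
P=lambda n,X,o,s: ((proj(n,np.array(X))+.5-o)*s).round().astype(int).tolist()
print("rim near/left corner, far", P("scene",[W(-50,-40,30),W(-50,40,30),W(55,0,30),W(15,40,30)],[370,150],5.6), "board",P("scene",[W(76,57,8)],[370,150],5.6))
print("endstop locked top", P("scene",[W(40,-62,59),W(-20.5-20,-74,63),W(-20.5-20,-50,63)],[370,150],5.6))
for h in (16,):
  print("m3 near finger tip corners",P("scene",[W(-20.5-h,-72,70),W(-20.5-h,-52,70)],[370,150],5.6))
print("body bottom near, far corners",P("scene",[W(-20.5+sx*89,-62+sy*37.5,150) for sx in(-1,1) for sy in (-1,1)],[370,150],5.6))
print("body bottom if 75 along x",P("scene",[W(-20.5+sx*37.5,-62+sy*89,150) for sx in(-1,1) for sy in (-1,1)],[370,150],5.6))
M1=lambda X:P("scene",X,[350,110],3.077)
print("m1 near tip", M1([W(-23-sx,-62+sy,146) for sx in (43.5,30,-30,-43.5) for sy in (-10,10)]))
```

```text
rim near/left corner, far [[168, 386], [-33, 306], [180, 188], [43, 209]] board [[65, 155]]
endstop locked top [[331, 206], [284, 338], [218, 313]]
m3 near finger tip corners [[286, 314], [231, 293]]
body bottom near, far corners [[330, 293], [96, 207], [512, -5], [304, -68]]
body bottom if 75 along x [[555, 254], [18, 68], [622, 122], [112, -41]]
m1 near tip [[222, 229], [189, 217], [230, 216], [197, 204], [266, 162], [234, 152], [273, 151], [242, 141]]
```

Run:
```python
from h import *
O=np.array([516.6,-339.4]);M=rz(np.radians(-58))
W=lambda x,y,z: np.r_[M@[x,y]+O,z+80]
for dx in (0,36):
  for z in (150,180,220): print(dx,z,((proj("top",np.array([W(-109.5+dx,-62+sy,z) for sy in(-37,37)]))+.5-[350,190])*4).round().tolist())
```

```text
0 150 [[144.0, 398.0], [57.0, 266.0]]
0 180 [[155.0, 406.0], [64.0, 268.0]]
0 220 [[172.0, 417.0], [75.0, 270.0]]
36 150 [[206.0, 356.0], [119.0, 225.0]]
36 180 [[220.0, 362.0], [128.0, 225.0]]
36 220 [[241.0, 370.0], [143.0, 224.0]]
```

Run:
```python
from plant import env
import cv2
im=env.camera("top")["pixels"][:,:,::-1]
cv2.imwrite("pics/m4.png",cv2.resize(im[210:310,340:440],(600,600),interpolation=2))
s=env.get_state(); print(s["joint_positions"],s["position"])
```

```text
[-3.92808484e+01  2.36983010e+01  1.01936345e+02 -7.25402172e-04
  5.43730239e+01  1.87335435e+01] [ 452.78688209 -354.97987207  149.97451707]
```

View pics/m4.png

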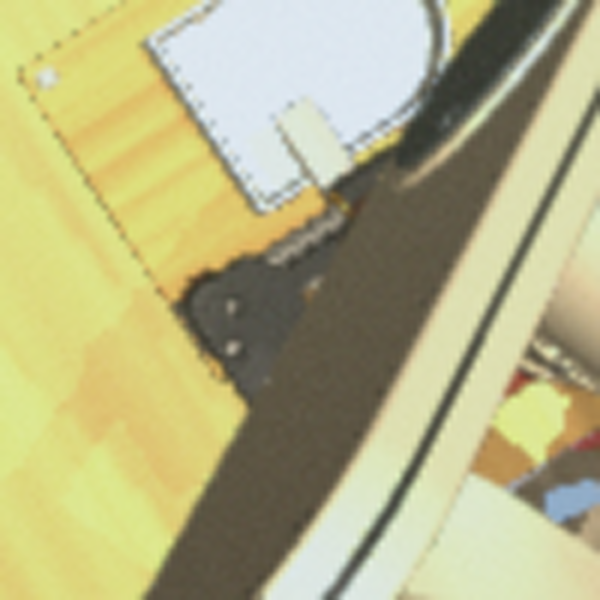

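The pictures show the lock unmoved and the fingers in line with the fin. Their tips look about 25–30 mm higher over the caddy than the reported pose says, so they closed above the fin. I'll open, go lower while watching the force, and close again.

>>> send_rows(
  increments="60 0 0 0 0 0 0;60 0 0 0 0 0 0;60 0 0 0 0 0 0;60 0 0 0 0 0 0;60 0 0 0 0 0 0",
)

```text
time: 5.07
position: [452.8, -355.0, 150.0]
ee_rot: [180.0, 0.0, 32.0]
force: [-0.2, -0.6, -0.5]
gripper_width: 35.2
finger_force: 0.0
```

>>> send_rows(
  increments="60 0 0 0 0 0 0;60 0 0 0 0 0 0;60 0 0 0 0 0 0;60 0 0 0 0 0 0;60 0 0 0.02 0 0 0",
)

```text
time: 5.48
position: [453.4, -355.4, 145.7]
ee_rot: [179.9, -0.0, 32.0]
force: [0.7, -0.3, -0.2]
gripper_width: 59.8
finger_force: 0.0
```

>>> send_rows(
  increments="60 0 0 0.02 0 0 0;60 0 0 0.04 0 0 0;60 0 0 0.06 0 0 0;60 0 0 0.08 0 0 0;60 0 0 0.08 0 0 0",
)

```text
time: 5.9
position: [452.1, -354.4, 123.6]
ee_rot: [-179.9, 0.0, 32.0]
force: [-0.8, -0.4, 0.1]
gripper_width: 60.0
finger_force: 0.0
```

>>> send_rows(
  increments="5 0 0 0 0 0 0;5 0 0 0 0 0 0;5 0 0 0 0 0 0;5 0 0 0 0 0 0;5 0 0 0 0 0 0",
)

```text
time: 6.32
position: [453.0, -355.1, 125.3]
ee_rot: [180.0, -0.0, 32.0]
force: [0.5, 0.3, -0.8]
gripper_width: 30.3
finger_force: 0.0
```

>>> send_rows(
  increments="5 0 0 0 0 0 0;5 0 0 0 0 0 0;5 0 0 0 0 0 0;5 0 0 0 0 0 0;5 0 0 0 0 0 0",
)

```text
time: 6.73
position: [452.7, -354.8, 125.1]
ee_rot: [-180.0, -0.0, 32.0]
force: [-1.4, 2.2, 2.4]
gripper_width: 13.9
finger_force: 30.0
```

>>> send_rows(
  increments="5 0 -0.05 0 0 0 0;5 0 -0.1 0 0 0 0;5 0 -0.14 0 0 0 0;5 0 -0.16 0 0 0 0;5 0 -0.16 0 0 0 0",
)

```text
time: 7.15
position: [431.1, -320.1, 125.1]
ee_rot: [-179.9, -0.0, 32.0]
force: [0.3, 2.8, 1.1]
gripper_width: 13.6
finger_force: 30.0
```

>>> send_rows(
  increments="5 0 -0.01 0 0 0 0;5 0 -0.02 0 0 0 0;5 0 -0.03 0 0 0 0;5 0 -0.03 0 0 0 0",
)

```text
time: 7.48
position: [428.3, -315.4, 125.1]
ee_rot: [179.9, -0.0, 32.0]
force: [3.0, -4.1, -2.8]
gripper_width: 14.0
finger_force: 30.0
```

>>> send_rows(
  increments="5 0 -0.006 0 0 0 0;5 0 -0.012 0 0 0 0;5 0 -0.016 0 0 0 0;5 0 -0.016 0 0 0 0",
)

```text
time: 7.82
position: [428.3, -315.3, 125.2]
ee_rot: [179.5, -0.1, 32.0]
force: [8.5, -16.5, -15.5]
gripper_width: 13.7
finger_force: 30.0
```

>>> send_rows(
  increments="5 0 0.011 0 0 0 0;60 0 0.011 0 0 0 0;60 0 0.011 0 0 0 0;60 0 0.011 0 0 0 0;60 0 0.011 0 0 0 0",
)

```text
time: 8.23
position: [426.6, -313.2, 124.9]
ee_rot: [-179.9, 0.0, 32.0]
force: [0.0, 0.8, 1.1]
gripper_width: 37.0
finger_force: 0.0
```

>>> send_rows(
  increments="60 0 0 0 0 0 0;60 0 0 0 0 0 0;60 0 0 0 0 0 0",
)

```text
time: 8.48
position: [426.9, -313.5, 125.1]
ee_rot: [-180.0, 0.0, 32.0]
force: [0.3, 0.3, 0.1]
gripper_width: 56.9
finger_force: 0.0
```

Run:
```python
from mv import go
go((427.06,-313.63,125.02,31.99),[(427,-313.6,300,32),(465,-230,330,67),(500,-130,330,102),(500,-37,330,137),(496.6,-37.3,300,172),(496.6,-37.3,230,207),(496.6,-37.3,150,211)],61)
```

```text
61 -0.0 -0.0 -0.7 0 0 -0.0  -> [ 427.06 -313.63  300.02   31.99] mm 175
61 0.306 -0.203 -0.12 0 0 -0.778  -> [ 465.06 -230.06  330.02   67.  ] mm 97
61 0.423 -0.028 0.0 0 0 -0.778  -> [ 499.93 -129.98  330.02  102.01] mm 106
61 0.364 0.078 0.0 0 0 -0.778  -> [500.07 -36.92 330.02 137.02] mm 93
61 0.009 -0.011 0.12 0 0 -0.777  -> [496.55 -37.39 300.02 171.98] mm 30
61 -0.0 0.0 0.28 0 0 -0.778  -> [496.55 -37.39 230.02 206.99] mm 70
61 -0.0 0.0 0.32 0 0 -0.089  -> [496.55 -37.39 150.02 211.  ] mm 80
```

>>> send_rows(
  increments="61 0 0 -0.7 0 0 0;61 0 0 -0.7 0 0 0;61 0 0 -0.7 0 0 0;61 0 0 -0.7 0 0 0;61 0 0 -0.7 0 0 0",
)

```text
time: 8.9
position: [429.6, -315.6, 307.3]
ee_rot: [179.4, -0.2, 32.0]
force: [0.4, 0.2, -0.3]
gripper_width: 61.0
finger_force: 0.0
```

>>> send_rows(
  increments="61 0.306 -0.203 -0.12 0 0 -0.778;61 0.306 -0.203 -0.12 0 0 -0.778;61 0.306 -0.203 -0.12 0 0 -0.778;61 0.306 -0.203 -0.12 0 0 -0.778;61 0.306 -0.203 -0.12 0 0 -0.778",
)

```text
time: 9.32
position: [465.5, -229.0, 330.3]
ee_rot: [180.0, 0.0, 67.5]
force: [-0.3, -0.4, -0.6]
gripper_width: 61.0
finger_force: 0.0
```

>>> send_rows(
  increments="61 0.423 -0.028 0 0 0 -0.778;61 0.423 -0.028 0 0 0 -0.778;61 0.423 -0.028 0 0 0 -0.778;61 0.423 -0.028 0 0 0 -0.778;61 0.423 -0.028 0 0 0 -0.778",
)

```text
time: 9.73
position: [500.0, -128.4, 329.6]
ee_rot: [-180.0, -0.0, 102.5]
force: [0.4, -1.0, 0.1]
gripper_width: 61.0
finger_force: 0.0
```

>>> send_rows(
  increments="61 0.364 0.078 0 0 0 -0.778;61 0.364 0.078 0 0 0 -0.778;61 0.364 0.078 0 0 0 -0.778;61 0.364 0.078 0 0 0 -0.778;61 0.364 0.078 0 0 0 -0.778",
)

```text
time: 10.15
position: [499.8, -35.7, 329.7]
ee_rot: [-180.0, -0.0, 137.5]
force: [-0.2, 0.3, -0.6]
gripper_width: 61.1
finger_force: 0.0
```

>>> send_rows(
  increments="61 0.009 -0.011 0.12 0 0 -0.777;61 0.009 -0.011 0.12 0 0 -0.777;61 0.009 -0.011 0.12 0 0 -0.777;61 0.009 -0.011 0.12 0 0 -0.777;61 0.009 -0.011 0.12 0 0 -0.777",
)

```text
time: 10.57
position: [496.2, -37.3, 299.5]
ee_rot: [-180.0, -0.0, 172.3]
force: [0.2, 0.3, -0.4]
gripper_width: 60.8
finger_force: 0.0
```

>>> send_rows(
  increments="61 0 0 0.28 0 0 -0.778;61 0 0 0.28 0 0 -0.778;61 0 0 0.28 0 0 -0.778;61 0 0 0.28 0 0 -0.778;61 0 0 0.28 0 0 -0.778",
)

```text
time: 10.98
position: [495.8, -37.3, 228.9]
ee_rot: [179.9, -0.1, -152.6]
force: [-0.1, 0.1, -0.0]
gripper_width: 61.0
finger_force: 0.0
```

>>> send_rows(
  increments="61 0 0 0.1 0 0 -0.089;61 0 0 0.2 0 0 -0.089;61 0 0 0.28 0 0 -0.089;61 0 0 0.32 0 0 -0.089;61 0 0 0.32 0 0 -0.089",
)

```text
time: 11.4
position: [494.7, -37.2, 147.9]
ee_rot: [179.8, -0.2, -149.0]
force: [-0.4, 0.7, -0.4]
gripper_width: 61.2
finger_force: 0.0
```

Run:
```python
from plant import env
import cv2,numpy as np
from h import *
a=env.camera("top")["pixels"][:,:,::-1];b=env.camera("scene")["pixels"][:,:,::-1]
print(proj("scene",[496.5,-37.4,106]),proj("scene",[496.5,-37.4,178]),proj("scene",[496.5,-37.4,150]))
cv2.imwrite("pics/m5.png",np.hstack([cv2.resize(a[190:290,210:310],(400,400),interpolation=2),cv2.resize(b[190:290,200:300],(400,400),interpolation=2)]))
s=env.get_state();print(s["position"],s["ee_rot"],s["joint_positions"],s["gripper_width"],s["time"])
```

```text
[260.14272316 254.14565955] [256.0156787  226.95034401] [257.68673108 237.96180682]
[496.6883363  -37.41588807 150.2561378 ] [ 1.79991812e+02 -1.06789440e-02 -1.49003318e+02] [-5.67710511e+00  1.76605039e+01  1.11475056e+02  2.43534201e-04
  5.08778953e+01 -1.26673940e+02] 61.31989049238062 11.5
```

View pics/m5.png

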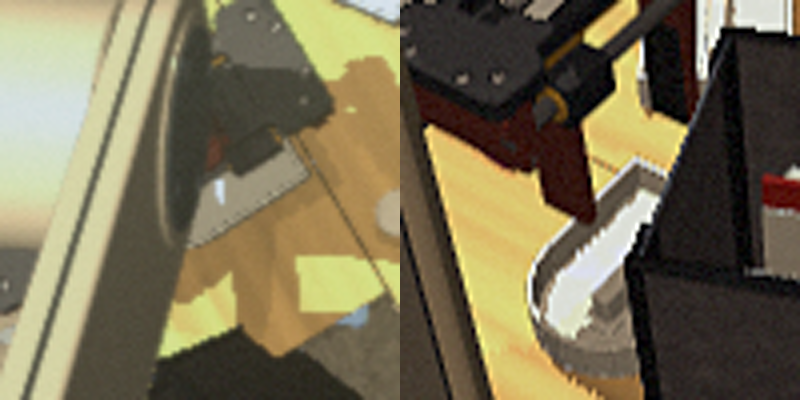

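Run:
```python
from h import *
d=np.array([np.cos(np.radians(121)),np.sin(np.radians(121))]);e=np.array([-d[1],d[0]])
for z in (150,165,178,190):
  print(z,[proj("scene",np.r_[np.array([496.6,-37.4])+d*x+e*y,z]).round(1).tolist() for x,y in ((44,-10),(44,10),(30.5,10),(-30.5,10),(-44,10))])
print("tray rim nose, corners",[proj("scene",np.r_[np.array([496.6,-37.4])+d*x+e*y,108]).round(1).tolist() for x,y in ((55,0),(-50,-40),(15,40))])
```

```text
150 [[236.8, 251.7], [245.8, 256.6], [251.0, 251.4], [272.7, 229.6], [277.2, 225.0]]
165 [[235.6, 245.9], [244.7, 250.7], [249.9, 245.6], [272.0, 223.8], [276.6, 219.2]]
178 [[234.5, 240.7], [243.7, 245.5], [249.0, 240.4], [271.4, 218.6], [276.1, 214.1]]
190 [[233.5, 235.8], [242.8, 240.6], [248.2, 235.5], [270.9, 213.7], [275.6, 209.2]]
tray rim nose, corners [[240.3, 273.8], [260.1, 228.3], [272.4, 268.2]]
```

>>> send_rows(
  increments="61 0 0 0.1 0 0 0;61 0 0 0.18 0 0 0;61 0 0 0.23 0 0 0;61 0 0 0.24 0 0 0;61 0 0 0.24 0 0 0",
)

```text
time: 11.92
position: [496.9, -37.5, 90.5]
ee_rot: [-180.0, 0.0, -149.0]
force: [0.5, -0.2, 0.2]
gripper_width: 61.2
finger_force: 0.0
```

>>> send_rows(
  increments="61 0 0 0.012 0 0 0;61 0 0 0.024 0 0 0;61 0 0 0.036 0 0 0;61 0 0 0.048 0 0 0;61 0 0 0.06 0 0 0",
)

```text
time: 12.33
position: [496.8, -37.5, 75.1]
ee_rot: [-180.0, 0.0, -149.0]
force: [-0.1, -0.0, 0.2]
gripper_width: 61.1
finger_force: 0.0
```

>>> send_rows(
  increments="61 0 0 0.008 0 0 0;61 0 0 0.016 0 0 0;61 0 0 0.024 0 0 0;61 0 0 0.032 0 0 0;61 0 0 0.032 0 0 0",
)

```text
time: 12.75
position: [496.4, -37.4, 66.7]
ee_rot: [180.0, -0.0, -149.0]
force: [-0.8, -1.1, 0.3]
gripper_width: 61.0
finger_force: 0.0
```

>>> send_rows(
  increments="61 0 0 0.004 0 0 0;61 0 0 0.008 0 0 0;61 0 0 0.012 0 0 0;61 0 0 0.012 0 0 0",
)

```text
time: 13.08
position: [496.6, -37.4, 66.3]
ee_rot: [-180.0, 0.0, -149.0]
force: [-8.3, 0.9, 29.4]
gripper_width: 61.1
finger_force: 14.8
```

>>> send_rows(
  increments="61 0 0 0.004 0 0 0;61 0 0 0.008 0 0 0;61 0 0 0.008 0 0 0",
)

```text
time: 13.33
position: [496.6, -37.4, 66.1]
ee_rot: [-180.0, 0.0, -149.0]
force: [-16.5, 1.7, 54.8]
gripper_width: 61.2
finger_force: 27.0
```

>>> send_rows(
  increments="61 0 0 -0.012 0 0 0;61 0 0 -0.024 0 0 0;61 0 0 -0.024 0 0 0",
)

```text
time: 13.58
position: [497.0, -37.5, 68.7]
ee_rot: [-179.9, 0.1, -149.0]
force: [0.6, 0.3, 0.0]
gripper_width: 60.9
finger_force: 0.0
```

>>> send_rows(
  increments="45 0 0 0 0 0 0;45 0 0 0 0 0 0;45 0 0 0 0 0 0;45 0 0 0 0 0 0;45 0 0 0 0 0 0",
)

```text
time: 14.0
position: [496.4, -37.3, 67.9]
ee_rot: [180.0, -0.0, -149.0]
force: [0.4, 1.2, 5.6]
gripper_width: 55.5
finger_force: 30.0
```

Run:
```python
from mv import go
go((496.55,-37.39,68.02,211.0),[(505,-37,200,211),(515,-60,330,211),(525,-120,330,176),(525,-190,330,141),(520,-260,330,106),(517,-320,330,71),(516.9,-339.8,280,36),(516.9,-339.8,130,32)],45)
```

```text
45 -0.03 -0.016 -0.528 0 0 0.0  -> [505.04 -36.96 200.02 211.  ] mm 132
45 0.013 -0.1 -0.52 0 0 0.0  -> [515.13 -60.06 330.02 211.  ] mm 132
45 0.09 -0.226 0.0 0 0 0.778  -> [ 524.94 -120.08  330.02  175.99] mm 61
45 -0.02 -0.279 0.0 0 0 0.778  -> [ 525.05 -190.01  330.02  140.98] mm 70
45 -0.161 -0.23 0.0 0 0 0.777  -> [ 520.12 -260.02  330.02  106.02] mm 70
45 -0.227 -0.078 0.0 0 0 0.778  -> [ 517.04 -319.95  330.02   71.01] mm 60
45 -0.075 0.025 0.2 0 0 0.778  -> [ 516.84 -339.71  280.02   36.  ] mm 54
45 -0.0 0.0 0.6 0 0 0.089  -> [ 516.84 -339.71  130.02   31.99] mm 150
```

>>> send_rows(
  increments="45 0 0 -0.02 0 0 0;45 0 0 -0.06 0 0 0;45 0 0 -0.1 0 0 0;45 0 0 -0.1 0 0 0",
)

```text
time: 14.33
position: [497.8, -37.6, 95.0]
ee_rot: [-179.9, 0.1, -149.0]
force: [0.3, -0.3, -1.5]
gripper_width: 55.6
finger_force: 30.0
```

>>> send_rows(
  increments="45 -0.03 -0.016 -0.428 0 0 0;45 -0.03 -0.016 -0.428 0 0 0;45 -0.03 -0.016 -0.428 0 0 0;45 -0.03 -0.016 -0.428 0 0 0;45 -0.03 -0.016 -0.428 0 0 0",
)

```text
time: 14.75
position: [505.9, -37.1, 201.4]
ee_rot: [-179.9, 0.2, -149.0]
force: [0.1, 0.3, -1.9]
gripper_width: 55.7
finger_force: 30.0
```

>>> send_rows(
  increments="45 0.013 -0.1 -0.52 0 0 0;45 0.013 -0.1 -0.52 0 0 0;45 0.013 -0.1 -0.52 0 0 0;45 0.013 -0.1 -0.52 0 0 0;45 0.013 -0.1 -0.52 0 0 0",
)

```text
time: 15.17
position: [516.1, -60.6, 331.2]
ee_rot: [-179.9, 0.1, -149.0]
force: [-0.4, -0.1, -1.9]
gripper_width: 55.7
finger_force: 30.0
```

>>> send_rows(
  increments="45 0.09 -0.226 0 0 0 0.778;45 0.09 -0.226 0 0 0 0.778;45 0.09 -0.226 0 0 0 0.778;45 0.09 -0.226 0 0 0 0.778;45 0.09 -0.226 0 0 0 0.778",
)

```text
time: 15.58
position: [523.0, -119.9, 325.8]
ee_rot: [179.9, -0.4, 175.6]
force: [0.3, 0.8, -0.5]
gripper_width: 55.5
finger_force: 30.0
```

>>> send_rows(
  increments="45 -0.02 -0.279 0 0 0 0.778;45 -0.02 -0.279 0 0 0 0.778;45 -0.02 -0.279 0 0 0 0.778;45 -0.02 -0.279 0 0 0 0.778;45 -0.02 -0.279 0 0 0 0.778",
)

```text
time: 16.0
position: [523.1, -189.7, 325.6]
ee_rot: [-179.9, -0.4, 140.6]
force: [-1.3, 0.1, -0.5]
gripper_width: 55.6
finger_force: 30.0
```

>>> send_rows(
  increments="45 -0.161 -0.23 0 0 0 0.777;45 -0.161 -0.23 0 0 0 0.777;45 -0.161 -0.23 0 0 0 0.777;45 -0.161 -0.23 0 0 0 0.777;45 -0.161 -0.23 0 0 0 0.777",
)

```text
time: 16.42
position: [518.3, -259.5, 325.5]
ee_rot: [-179.7, -0.3, 105.6]
force: [-0.0, 0.1, -0.9]
gripper_width: 55.4
finger_force: 30.0
```

>>> send_rows(
  increments="45 -0.227 -0.078 0 0 0 0.778;45 -0.227 -0.078 0 0 0 0.778;45 -0.227 -0.078 0 0 0 0.778;45 -0.227 -0.078 0 0 0 0.778;45 -0.227 -0.078 0 0 0 0.778",
)

```text
time: 16.83
position: [515.3, -319.2, 325.3]
ee_rot: [-179.6, -0.1, 70.6]
force: [-1.3, -0.5, -1.0]
gripper_width: 55.9
finger_force: 30.0
```

>>> send_rows(
  increments="45 -0.075 0.025 0.2 0 0 0.778;45 -0.075 0.025 0.2 0 0 0.778;45 -0.075 0.025 0.2 0 0 0.778;45 -0.075 0.025 0.2 0 0 0.778;45 -0.075 0.025 0.2 0 0 0.778",
)

```text
time: 17.25
position: [514.8, -338.3, 275.0]
ee_rot: [-179.6, 0.1, 35.6]
force: [-0.7, -0.9, -1.5]
gripper_width: 55.5
finger_force: 30.0
```

>>> send_rows(
  increments="45 0 0 0.15 0 0 0.089;45 0 0 0.3 0 0 0.089;45 0 0 0.44 0 0 0.089;45 0 0 0.55 0 0 0.089;45 0 0 0.6 0 0 0.089",
)

```text
time: 17.67
position: [512.2, -336.3, 122.4]
ee_rot: [-179.4, 0.3, 32.0]
force: [-1.1, 0.2, -1.3]
gripper_width: 55.8
finger_force: 30.0
```

>>> send_rows(
  increments="45 0 0 0 0 0 0;45 0 0 0 0 0 0;45 0 0 0 0 0 0",
)

```text
time: 17.92
position: [517.4, -340.1, 130.9]
ee_rot: [179.9, -0.0, 32.0]
force: [-0.2, 0.2, 0.0]
gripper_width: 55.2
finger_force: 30.0
```

Run:
```python
from plant import env
import cv2,numpy as np
from h import *
a=env.camera("top")["pixels"][:,:,::-1];b=env.camera("scene")["pixels"][:,:,::-1]
O=np.array([516.84,-339.71]);M=rz(np.radians(-58))
W=lambda x,y,z: np.r_[M@[x,y]+O,z]
ca=cv2.resize(a[185:265,350:430],(400,400),interpolation=2); cb=cv2.resize(b[165:245,350:430],(400,400),interpolation=2)
D=[(-50,-40),(-50,40),(15,40),(43.3,28.3),(55,0),(43.3,-28.3),(15,-40)]
for z,col in((170,(0,255,0)),(110,(255,0,255))):
  for n,c,o in(("top",ca,[350,185]),("scene",cb,[350,165])):
    for q in proj(n,np.array([W(x,y,z) for x,y in D])): cv2.circle(c,tuple(((q+.5-o)*5).astype(int)),2,col,-1)
cv2.imwrite("pics/m6.png",np.hstack([ca,cb]))
s=env.get_state();print(s["position"],s["ee_rot"],s["gripper_width"],s["force"])
```

```text
[ 517.83055045 -340.3863305   131.77403377] [ 1.79839329e+02 -7.04782544e-02  3.19893731e+01] 55.345950644632524 [-0.34354275  0.04688072 -0.73710274]
```

View pics/m6.png

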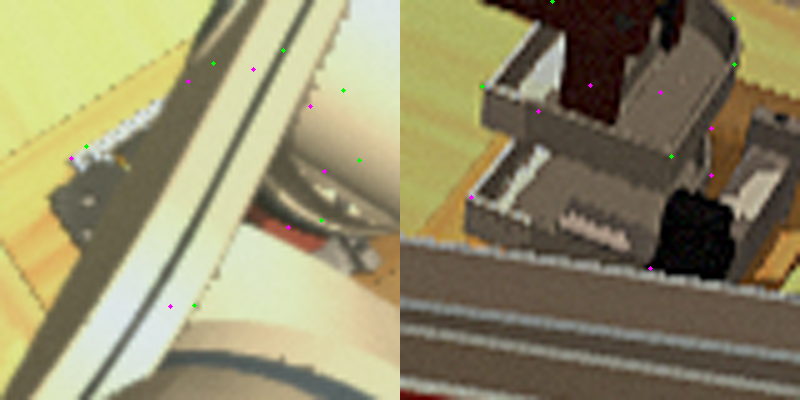

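The carried tray sits level over the caddy tray: loose rim corners at (485,90) and (672,158) in the crop, caddy corner at (470,205). They line up to about 1–2 mm. The lock is at the open end, so I'm lowering the tray slowly.

>>> send_rows(
  increments="45 0 -0.003 0.03 0 0 0;45 0 -0.003 0.06 0 0 0;45 0 -0.003 0.09 0 0 0;45 0 -0.003 0.112 0 0 0;45 0 -0.003 0.112 0 0 0",
)

```text
time: 18.43
position: [515.4, -338.5, 100.3]
ee_rot: [-179.9, 0.1, 32.0]
force: [-0.4, -0.6, -0.9]
gripper_width: 56.1
finger_force: 30.0
```

>>> send_rows(
  increments="45 0 0 0 0 0 0;45 0 0 0.004 0 0 0;45 0 0 0.008 0 0 0;45 0 0 0.012 0 0 0;45 0 0 0.012 0 0 0",
)

```text
time: 18.85
position: [516.4, -339.1, 99.0]
ee_rot: [180.0, -0.0, 32.0]
force: [-0.6, 0.6, -0.8]
gripper_width: 55.5
finger_force: 30.0
```

>>> send_rows(
  increments="45 0 0 0.004 0 0 0;45 0 0 0.008 0 0 0;45 0 0 0.012 0 0 0;45 0 0 0.012 0 0 0",
)

```text
time: 19.18
position: [516.3, -339.0, 95.8]
ee_rot: [-180.0, 0.0, 32.0]
force: [-0.9, -0.7, -0.9]
gripper_width: 55.8
finger_force: 30.0
```

>>> send_rows(
  increments="45 0 0 0.004 0 0 0;45 0 0 0.008 0 0 0;45 0 0 0.01 0 0 0;45 0 0 0.01 0 0 0",
)

```text
time: 19.52
position: [516.7, -339.1, 94.1]
ee_rot: [180.0, -0.0, 32.0]
force: [0.0, 2.2, 4.0]
gripper_width: 55.8
finger_force: 30.0
```

>>> send_rows(
  increments="45 0 0 0.003 0 0 0;45 0 0 0.006 0 0 0;45 0 0 0.006 0 0 0;45 0 0 0.006 0 0 0",
)

```text
time: 19.85
position: [516.9, -339.2, 92.3]
ee_rot: [179.9, -0.0, 32.0]
force: [2.5, 1.9, 1.3]
gripper_width: 55.6
finger_force: 30.0
```

>>> send_rows(
  increments="45 0 0 0.003 0 0 0;45 0 0 0.005 0 0 0;45 0 0 0.005 0 0 0",
)

```text
time: 20.1
position: [516.8, -339.3, 91.8]
ee_rot: [179.9, -0.0, 32.0]
force: [-1.9, 2.8, 10.1]
gripper_width: 55.4
finger_force: 30.0
```

>>> send_rows(
  increments="45 0 0 0.004 0 0 0;45 0 0 0.004 0 0 0;45 0 0 0.004 0 0 0",
)

```text
time: 20.35
position: [516.8, -339.3, 91.7]
ee_rot: [179.9, -0.0, 32.0]
force: [-4.2, 3.2, 18.0]
gripper_width: 55.9
finger_force: 30.0
```

>>> send_rows(
  increments="45 0 0 -0.007 0 0 0;61 0 0 -0.007 0 0 0;61 0 0 -0.007 0 0 0;61 0 0 -0.007 0 0 0;61 0 0 -0.007 0 0 0",
)

```text
time: 20.77
position: [516.0, -339.0, 91.0]
ee_rot: [-180.0, 0.0, 32.0]
force: [-0.6, -0.3, 0.2]
gripper_width: 60.8
finger_force: 0.0
```

>>> send_rows(
  increments="61 0 0 -0.01 0 0 0;61 0 0 -0.04 0 0 0;61 0 0 -0.08 0 0 0;61 0 0 -0.16 0 0 0;61 0 0 -0.32 0 0 0",
)

```text
time: 21.18
position: [514.1, -337.6, 169.3]
ee_rot: [-179.6, 0.2, 32.0]
force: [0.6, -0.1, -0.3]
gripper_width: 60.6
finger_force: 0.0
```

Run:
```python
from mv import go
# cmd now
a=(516.84-.75*.53,-339.71+.75*.848,89.77+1.75+80,31.99); print(a)
go(a,[(500,-335,220,32),(427.5,-314.3,220,32),(427.5,-314.3,125,32)],60)
```

```text
(516.4425, -339.07399999999996, 171.51999999999998, 31.99)
60 -0.047 -0.049 -0.194 0 0 -0.0  -> [ 499.99 -334.91  220.02   31.99] mm 51
60 -0.202 -0.224 0.0 0 0 -0.0  -> [ 427.49 -314.17  220.02   31.99] mm 75
60 -0.0 0.0 0.38 0 0 -0.0  -> [ 427.49 -314.17  125.02   31.99] mm 95
```

>>> send_rows(
  increments="60 -0.047 -0.049 -0.194 0 0 0;60 -0.047 -0.049 -0.194 0 0 0;60 -0.047 -0.049 -0.194 0 0 0;60 -0.249 -0.273 -0.194 0 0 0;60 -0.249 -0.273 -0.194 0 0 0",
)

```text
time: 21.6
position: [426.3, -313.4, 218.7]
ee_rot: [-179.9, 0.0, 32.0]
force: [-0.1, -0.7, -0.6]
gripper_width: 60.2
finger_force: 0.0
```

>>> send_rows(
  increments="60 0 0 0 0 0 0;60 0 0 0.1 0 0 0;60 0 0 0.22 0 0 0;60 0 0 0.32 0 0 0;60 0 0 0.37 0 0 0",
)

```text
time: 22.02
position: [426.0, -312.9, 123.8]
ee_rot: [-179.7, 0.1, 32.0]
force: [-1.4, -0.5, 0.6]
gripper_width: 59.9
finger_force: 0.0
```

>>> send_rows(
  increments="60 0 0 0.01 0 0 0;60 0 0 0.01 0 0 0;60 0 0 0.01 0 0 0",
)

```text
time: 22.27
position: [427.9, -314.4, 125.1]
ee_rot: [180.0, -0.0, 32.0]
force: [0.1, -1.0, 0.9]
gripper_width: 59.6
finger_force: 0.0
```

>>> send_rows(
  increments="5 0 0 0 0 0 0;5 0 0 0 0 0 0;5 0 0 0 0 0 0;5 0 0 0 0 0 0;5 0 0 0 0 0 0",
)

```text
time: 22.68
position: [427.6, -314.3, 125.5]
ee_rot: [180.0, -0.0, 32.0]
force: [-0.3, 0.4, 0.2]
gripper_width: 30.1
finger_force: 0.0
```

>>> send_rows(
  increments="5 0 0 0 0 0 0;5 0 0 0 0 0 0;5 0 0 0 0 0 0;5 0 0 0 0 0 0;5 0 0 0 0 0 0",
)

```text
time: 23.1
position: [428.3, -315.4, 125.2]
ee_rot: [179.8, -0.0, 32.0]
force: [1.6, -4.6, -2.4]
gripper_width: 14.0
finger_force: 30.0
```

>>> send_rows(
  increments="5 0 0.02 0 0 0 0;5 0 0.05 0 0 0 0;5 0 0.08 0 0 0 0;5 0 0.11 0 0 0 0;5 0 0.14 0 0 0 0",
)

```text
time: 23.52
position: [446.4, -344.7, 125.2]
ee_rot: [-180.0, 0.0, 32.0]
force: [-1.6, 2.6, 4.7]
gripper_width: 13.8
finger_force: 30.0
```

>>> send_rows(
  increments="5 0 0.03 0 0 0 0;5 0 0.06 0 0 0 0;5 0 0.09 0 0 0 0;5 0 0.12 0 0 0 0;5 0 0.14 0 0 0 0",
)

```text
time: 23.93
position: [465.1, -374.7, 125.2]
ee_rot: [180.0, 0.0, 32.0]
force: [-3.0, 0.9, 6.7]
gripper_width: 13.7
finger_force: 30.0
```

>>> send_rows(
  increments="5 0 0.008 0 0 0 0;5 0 0.016 0 0 0 0;5 0 0.024 0 0 0 0;5 0 0.024 0 0 0 0",
)

```text
time: 24.27
position: [467.9, -379.2, 125.2]
ee_rot: [-180.0, 0.0, 32.0]
force: [-2.1, 0.7, 5.3]
gripper_width: 13.6
finger_force: 30.0
```

>>> send_rows(
  increments="5 0 0.006 0 0 0 0;5 0 0.012 0 0 0 0;5 0 0.016 0 0 0 0;5 0 0.016 0 0 0 0",
)

```text
time: 24.6
position: [467.9, -379.3, 125.1]
ee_rot: [-179.6, 0.1, 32.0]
force: [-9.1, 13.7, 15.9]
gripper_width: 14.2
finger_force: 30.0
```

>>> send_rows(
  increments="5 0 -0.014 0 0 0 0;60 0 -0.014 0 0 0 0;60 0 -0.014 0 0 0 0;60 0 -0.014 0 0 0 0;60 0 -0.014 0 0 0 0",
)

```text
time: 25.02
position: [468.1, -379.3, 124.7]
ee_rot: [-180.0, 0.0, 32.0]
force: [-0.4, 0.3, 0.0]
gripper_width: 37.0
finger_force: 0.0
```

>>> send_rows(
  increments="60 0 0 0 0 0 0;60 0 0 0 0 0 0;60 0 0 -0.02 0 0 0;60 0 0 -0.1 0 0 0;60 0 0 -0.2 0 0 0",
)

```text
time: 25.43
position: [466.9, -378.2, 174.1]
ee_rot: [-179.8, 0.1, 32.0]
force: [-0.2, -0.3, 0.9]
gripper_width: 59.7
finger_force: 0.0
```

>>> send_rows(
  increments="60 -0.2 0 -0.4 0 0 0;60 -0.2 0 -0.4 0 0 0;60 -0.2 0 -0.4 0 0 0;60 -0.2 0 -0.4 0 0 0;60 -0.2 0 -0.4 0 0 0",
)

```text
time: 25.85
position: [425.8, -406.6, 277.3]
ee_rot: [179.8, -0.1, 31.9]
force: [0.6, 0.3, -0.2]
gripper_width: 60.1
finger_force: 0.0
```

>>> send_rows(
  increments="60 0.53 -0.56 -0.2 0 0 0;60 0.53 -0.56 -0.2 0 0 0;60 0.53 -0.56 -0.2 0 0 0;60 0.53 -0.56 -0.2 0 0 0;60 0.53 -0.56 -0.2 0 0 0",
)

```text
time: 26.27
position: [463.5, -213.5, 324.1]
ee_rot: [-179.9, 0.0, 32.0]
force: [1.1, 0.0, 0.3]
gripper_width: 60.0
finger_force: 0.0
```

>>> send_rows(
  increments="60 0.53 -0.56 -0.2 0 0 0;60 0.53 -0.56 -0.2 0 0 0;60 0.53 -0.56 -0.2 0 0 0;60 0.53 -0.56 -0.2 0 0 0;60 0.53 -0.56 -0.2 0 0 0",
)

```text
time: 26.68
position: [501.7, -24.4, 374.4]
ee_rot: [-179.9, 0.1, 32.1]
force: [1.5, 0.5, 0.6]
gripper_width: 60.0
finger_force: 0.0
```

Run:
```python
from plant import env
import cv2
from h import *
im=env.camera("top")["pixels"][:,:,::-1]; cv2.imwrite("pics/m7.png",im)
def score(img,mask,O,z,th):
    M=rz(th); pts=[]
    for y in np.linspace(-38,38,30): pts.append((-50,y,-1,0))
    for x in np.linspace(-48,15,25): pts+= [(x,40,0,1),(x,-40,0,-1)]
    for a in np.linspace(-1.5,1.5,40): pts.append((15+40*np.cos(a),40*np.sin(a),np.cos(a),np.sin(a)))
    p=np.array(pts)
    def s(d):
        w=(p[:,:2]+d*p[:,2:])@M.T+O; q=proj("top",np.c_[w,np.full(len(w),z)]).astype(np.float32)
        return cv2.remap(img,q[:,:1],q[:,1:],cv2.INTER_LINEAR)[:,0]
    return np.median(s(-1.5)-s(3))+np.mean(np.clip(s(-1.5)-s(3),0,60))
for name,f,z,ang,c in(("before caddy","pics/top0.png",110,-58.,(516.6,-339.4)),("now",'pics/m7.png',132,-58.,(516.6,-339.4)),("tray before","pics/top0.png",108,121.,(496.4,-37.5))):
    b=cv2.GaussianBlur(cv2.imread(f)[:,:,0].astype(np.float32),(0,0),.7)
    best=max((score(b,None,np.array(c)+[dx,dy],z,np.radians(ang+da)),dx,dy,da) for dx in np.arange(-8,8.1,1) for dy in np.arange(-8,8.1,1) for da in(-4,-2,-1,0,1,2,4)); print(name,best)
s=env.get_state();print(s["position"],s["force"],s["time"])
```

```text
before caddy (np.float32(102.54114), np.float64(1.0), np.float64(0.0), 0)
now (np.float32(109.17246), np.float64(-1.0), np.float64(-1.0), -1)
tray before (np.float32(103.15781), np.float64(0.0), np.float64(2.0), -1)
[503.19122114 -20.74091464 375.81612686] [0.25133419 2.43578588 1.08420304] 26.7333
```

The numeric fit puts the loose tray's rim at its nested height, within about 2 mm and 1° of the caddy tray. Both lock stops were felt 75 mm apart, so I'm handing in.

```bash
python3 -c "
from plant import env
print(env.sign_off())"
```

```text
the job is handed in; nothing more can be done
None
```

The job is handed in after about 27 s of robot time. The lock was slid back to its open stop, the D tray was nested (about 2 mm and 1° off the caddy tray by camera fit), and the lock was slid 75 mm over it to the far stop. The gripper is open and clear; I steered clear of the bystanders but did not measure them again at the end, and the sign-off returned no verdict.

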